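# Slide the transit plate from under the lift pads

### The arm

A 6-joint arm with a two-finger parallel gripper is mounted at the origin on the work surface. World frame = base frame: x ahead of the robot, y to its left, z up, the work surface at z = 0. Lengths are in m, angles in degrees, forces in N, time in s.
With the tool pointing down it reaches from about 0.4 to 0.825 m from the base axis. Payload 7 kg.
Tool frame: the origin (TCP) lies on the mounting face of the last link; the fingertips stand 178 mm ahead of it and the grasp point (between the pads) lies 159 mm ahead of it (ctrl.tip_extent is the distance from the TCP to the fingertips, in m); z points along the fingers, y is the direction in which the jaws open and shut (so a half turn about z gives the same grasp; the last joint's range is limited). The gripper opens to 88 mm and grips with 3 to 60 N. Pads are 19 mm wide; open, the fingers measure 130 mm over their backs; the gripper's body (78 mm by 193 mm) begins 47 mm behind the grasp point.
Start: joints at [-57.577, 20.546, 0.682, 0, -70.136, -16.507], TCP at [0.185, -0.649, 0.405] pointing down, gripper open.
Joint ranges: [-176.03, 176.03], [-82.01, 121.73], [-58.28, 71.71], [-173.87, 95.51], [-174.79, -0.11], [-173.66, 173.66]. Speed limits (degrees/s): [136.94, 136.94, 172.46, 180, 180, 180].

### API

Orientations are given as [roll, pitch, yaw] about the fixed x, y, z axes, in that order (R = Rz(yaw) Ry(pitch) Rx(roll)).
In Python, from plant import ctrl gives the robot as it stands. The module is installed in compiled form; this text tells all that it offers.
- The arm moves only by the tool carry_out, never from a script. Its argument "moves" is text: rows parted by semicolons, each of 7 numbers parted by spaces: the finger opening in m, from 0 to 0.0876, then the shift along the tool's x, y, z in m, then the turn, a rotation vector about the tool's x, y, z in rad. A call has 1 to 20 rows; each row is the pose to reach, as a shift and turn from the pose commanded when the call began, along the tool's axes at that moment; what a row does not reach only later rows make up. A row lasts 1/10 s, in which the tool goes at most 50 mm and 8.59 degrees, less where a joint would pass 70% of its speed; a pose out of reach is approached as far as the arm can. A call with a gripper value outside its range is refused whole. The fingers move at their own pace and stop on an object; the grip force is fixed at half the most. Time passes only in rows, so rows that repeat a pose let the fingers close. It gives the time, the measured TCP pose, the force and the opening at its end, in the units of the state.
- ctrl.get_obs(): the state, without advancing time (a new reading comes with each control period).
- ctrl.snapshot(name): name is "scene" or "side" or "wrist"; returns a dict with "image" (384x512x3 uint8, red, green, blue), "K" (3x3 intrinsics, pixels), "R" (3x3) and "t" (3): a world point X has camera coordinates R X + t. Camera axes: x right, y down, z forward; pixel columns grow to the right and rows downward; lengths in m; the calibration is good to about 2 mm. The wrist camera is an equidistant fisheye: a pixel r from the principal point sees the ray r / f radians off the axis. A picture is of the moment at which its call begins. There is no depth.
- ctrl.close_job(): hands the job in, once; it reports no verdict.
Trained networks look in a picture, given as the dict that the camera call returned (one of the last four; its "shot" number tells which), for a name from the list of things; names that differ only in an ending like _2 or _b are one class to them, and where a whole thing is asked for, a point or a joint stands for the part that bears it (a point fixed in the world has none). Each returns a list of dicts, best first, with "confidence" (0 to 1); they miss things now and then, are a little off and sometimes report something else, mostly with a low value. They report only what shows in the picture. A call takes as long as a camera call. They do not tell look-alikes from the thing itself.
- ctrl.recognise(picture, label): "extent" ([left, top, right, bottom] in pixels, round what is visible of it).
- ctrl.trace(picture, label): "region" (384x512 bool, what is visible of it) and "extent" ([left, top, right, bottom] in pixels, round what is visible of it).
- ctrl.mark_of(picture, label): "at" ([row, column] in pixels: a listed point, or the origin of a listed thing).
The state is a dict: "clock": time; "joint_pos": joint angles; "qvel": joint speeds; "tau": joint torques, N m; "tool_pos": TCP position; "orientation": TCP orientation; "force": force on the tool from outside, world axes, zero at the start; "moment": the same for the moment, N m; "opening": finger opening in m.
Only numpy, scipy, OpenCV 4.12 (cv2) and the standard library are available. Lean on these libraries where they do the work, as an engineer would, in place of code of your own. Each camera call takes 0.05 s, during which the arm holds its last target.

### The job

In one of the two blue racks a stack of three black rubber lift pads still stands on its yellow transit plate. Slide that plate out of the rack's front by its upright black tab, so that the black pads drop squarely onto the rack's floor, then lay the plate flat in the red tray with its tab up. Leave the plate under the white pads where it is.

Things in the scene. Friction and masses are not known exactly. Their poses are not given: they have to be found in the camera images.
- plate: Yellow plate 150 x 60 x 12 mm, bottom of the black stack. Upright black tab 30 (x) x 14 (y) mm, 50 mm high above the plate's top, its middle 55 mm from the plate's centre towards -x. Origin: centre of the underside, 8 mm above the table at first; z up, -x points out of the rack's front. Pull level along -x: clear of the pads after 70 mm, of the rack's lips after 80. 0.14 kg.
- black_pad_top: Top one of three black rubber pads 70 x 70 x 22 mm, grey ribs on top. Origin: centre of its underside, 64 mm above the table at first, 52 when dropped. They stand, with 3 mm play, in a fixed blue rack 86 x 86 mm, 80 mm high, floor 8 mm above the table running on as an apron 76 mm in front; its front lips hold the pads back, with a 16 mm slot below. The two racks may swap sides.
- tray: Fixed red open tray, 212 x 122 mm outside (long side along x), 200 x 110 mm inside, rim 22 mm above the table, walls and floor 6 mm thick. Origin: centre of its underside, on the table. The plate lies in it lengthwise, either end first.
- other_plate: A second yellow plate of the very same shape, in the same kind of rack but under three white pads: leave it in place. Origin and axes as for the first plate.
Mind the look-alikes: they are no part of the job. What is shaped like the plate but purple is not meant.

How it is judged (in metres and radians):
On the way:
1. the plate is slid out from under the black pads and they have dropped in their rack (height (world z) of black_pad_top below 0.057 m and distance of black_pad_top from where it was at the start of the episode below 0.03 m and angle between black_pad_top's own z axis and vertical below 0.12 rad and horizontal distance between plate and black_pad_top above 0.105 m), for 0.1 s.
At the end, for the whole second after the job is handed in: Both at rest: the black stack dropped onto its rack's floor (top pad's underside below 57 mm, tilt under 7 degrees, moved under 30 mm); the plate flat on the tray's floor, tab up (centre within 35 mm of the tray's along each side, underside below 11 mm, tilt under 7 degrees) (height (world z) of black_pad_top below 0.057 m and distance of black_pad_top from where it was at the start of the episode below 0.03 m and angle between each of black_pad_top, plate's own z axis and vertical below 0.12 rad and x of plate in the frame of tray between -0.035 and 0.035 m and y of plate in the frame of tray between -0.035 and 0.035 m and z of plate in the frame of tray below 0.011 m and linear speed of each of plate, black_pad_top below 0.02 m/s); the robot touches nothing.
It fails at once if the plate under the white pads is shifted by more than 15 mm (distance of other_plate from where it was at the start of the episode above 0.015 m).
It also fails if it takes over 42 s, if anything falls off the work surface, if the arm or the gripper's body presses on something with over 40 N, if the wrist force passes 120 N, or if a joint passes its speed limit or range.

## Working session

There is one attempt and no reset: what is moved stays moved. The work goes in short steps, Python scripts to look and compute and a tool call to move; the robot and the scene stay as the last step left them, time stands still between calls to the robot, and variables do not carry over. Pictures are saved under pics/ and viewed, and the job is handed in when it is done.

Besides the shell and the picture viewer there is one more tool, called after ">>>" as name(argument=value, ...) on one line, values as JSON. carry_out: Moves the arm, as the interface text tells. Its arguments: {"type":"object","properties":{"moves":{"type":"string"}},"required":["moves"]}

```bash
mkdir -p pics
cat > h.py <<'E'
import numpy as np, cv2
from plant import ctrl
def save(s,n,crop=None,f=1):
    im=s["image"][:,:,::-1]
    if crop: l,t,r,b=crop; im=im[t:b,l:r]
    cv2.imwrite("pics/"+n,cv2.resize(im,None,fx=f,fy=f,interpolation=cv2.INTER_CUBIC))
def ray(s,u,v):
    K=s["K"];d=s["R"].T@np.array([(u-K[0,2])/K[0,0],(v-K[1,2])/K[1,1],1]);c=-s["R"].T@s["t"];return c,d
def onz(s,u,v,z):
    c,d=ray(s,u,v);return c+d*(z-c[2])/d[2]
def proj(s,X):
    p=(s["R"]@np.atleast_2d(X).T).T+s["t"];p=p@s["K"].T;return p[:,:2]/p[:,2:]
E
python3 - <<'E'
from h import *
o=ctrl.get_obs();print(o)
for n in("scene","side"):
    s=ctrl.snapshot(n);save(s,n+"0.png",f=1.5)
    print(n,-s["R"].T@s["t"])
    for l in("plate","black_pad_top","tray"):
        for d in ctrl.mark_of(s,l): print(l,d)
        for d in ctrl.recognise(s,l): print(l,d)
E
```

```text
{'clock': 0.0, 'joint_pos': array([-5.75778952e+01,  2.05939277e+01,  6.34685546e-01, -2.21514162e-02,
       -7.01377153e+01, -1.65057978e+01]), 'qvel': array([-0.07332182,  0.08285213,  0.00181983, -0.00776717, -0.05762461,
       -0.01685525]), 'tau': array([-7.63051848e-04, -5.82726753e+01,  2.93056512e+01,  6.99719444e+00,
        6.95014576e-03, -1.33099084e-04]), 'tool_pos': array([ 0.18504896, -0.64894041,  0.40369485]), 'orientation': array([ 1.79901121e+02, -7.58430323e-03, -1.64091230e+02]), 'force': array([0.82914924, 0.99219043, 1.23303076]), 'moment': array([0.02977244, 0.03458167, 0.04002827]), 'opening': 0.08762281804205128}
scene [ 0.93045552 -0.54120122  0.71754831]
plate {'at': [221.2, 126.3], 'confidence': 0.92}
plate {'at': [214.2, 284.0], 'confidence': 0.22}
plate {'extent': [97.2, 192.1, 157.6, 244.0], 'confidence': 0.63}
black_pad_top {'at': [265.1, 240.4], 'confidence': 0.92}
black_pad_top {'extent': [219.8, 241.8, 263.6, 283.8], 'confidence': 0.73}
tray {'at': [212.9, 285.9], 'confidence': 0.69}
tray {'extent': [242.5, 180.8, 331.4, 243.1], 'confidence': 0.59}
side [0.07472419 0.59899588 0.72832048]
plate {'at': [149.5, 275.5], 'confidence': 0.61}
plate {'extent': [267.7, 131.5, 300.0, 161.0], 'confidence': 0.8}
black_pad_top {'at': [124.9, 262.1], 'confidence': 0.83}
black_pad_top {'extent': [244.8, 109.6, 277.5, 127.4], 'confidence': 0.7}
tray {'at': [201.6, 235.7], 'confidence': 0.63}
tray {'extent': [184.4, 168.5, 285.2, 232.3], 'confidence': 0.85}
```

View pics/scene0.png

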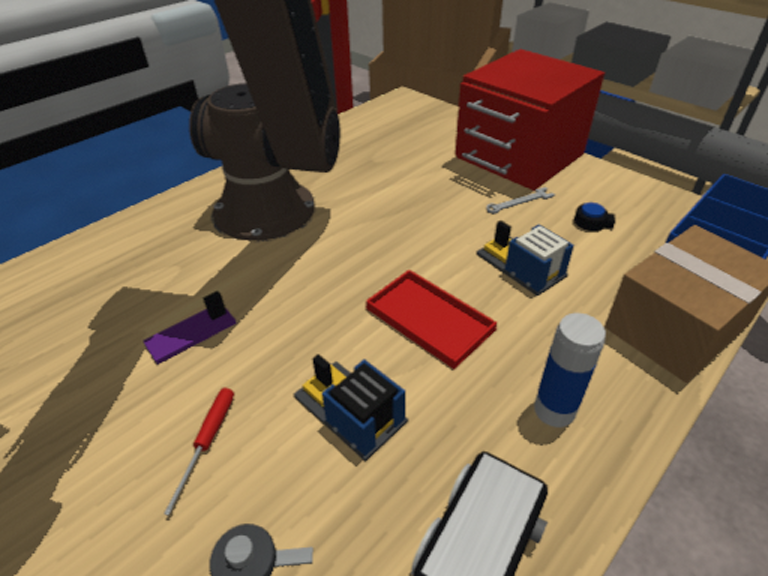

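View pics/side0.png

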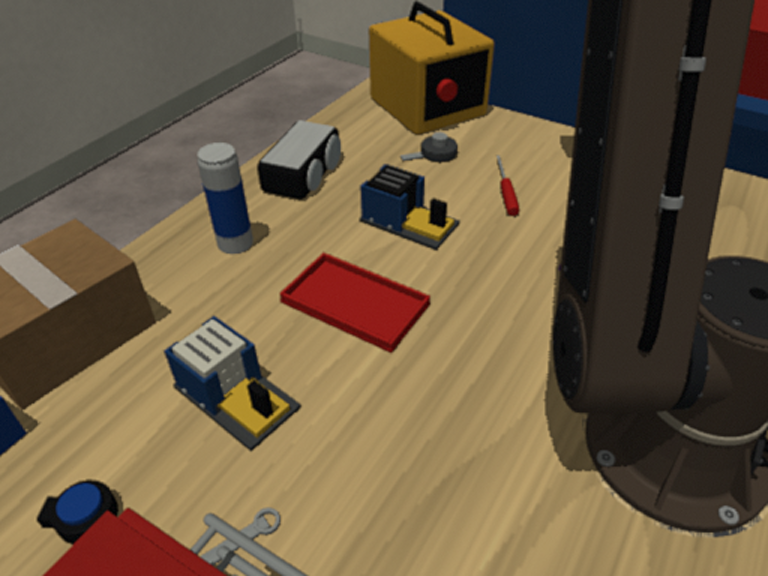

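The scene view (1.5x pixels) shows three plate-shaped candidates:
- Yellow plate under the black-topped stack at (325,385). This one fits: black pads with grey ribs, yellow plate, black tab.
- Yellow plate under the white pads at (500,245), which must stay.
- Purple look-alike at (190,330), which is not meant.

I'll confirm the first one in enlarged crops.

Run:
```python
from h import *
a=ctrl.snapshot("scene");b=ctrl.snapshot("side")
save(a,"sc1.png",(190,225,290,315),7);save(b,"sd1.png",(235,100,315,170),8)
save(a,"sct.png",(235,170,340,250),7);save(b,"sdt.png",(180,160,295,240),6)
import pickle;pickle.dump((a,b),open("ab.pkl","wb"))
```

```text
(no output)
```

View pics/sc1.png

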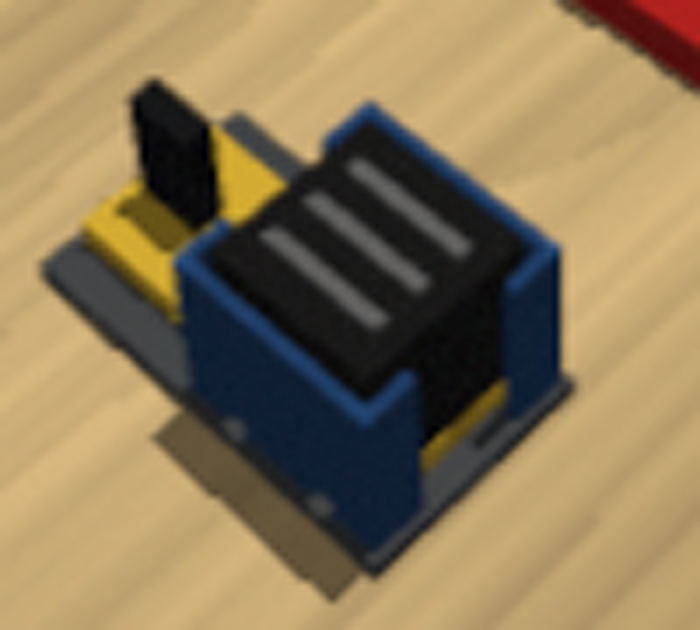

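View pics/sd1.png

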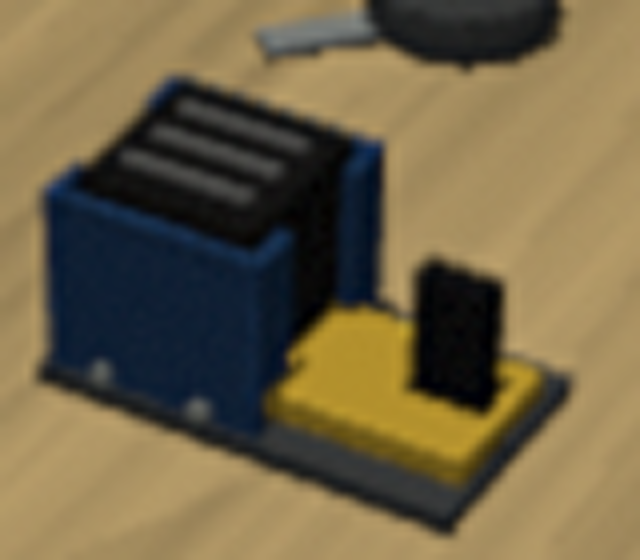

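View pics/sct.png

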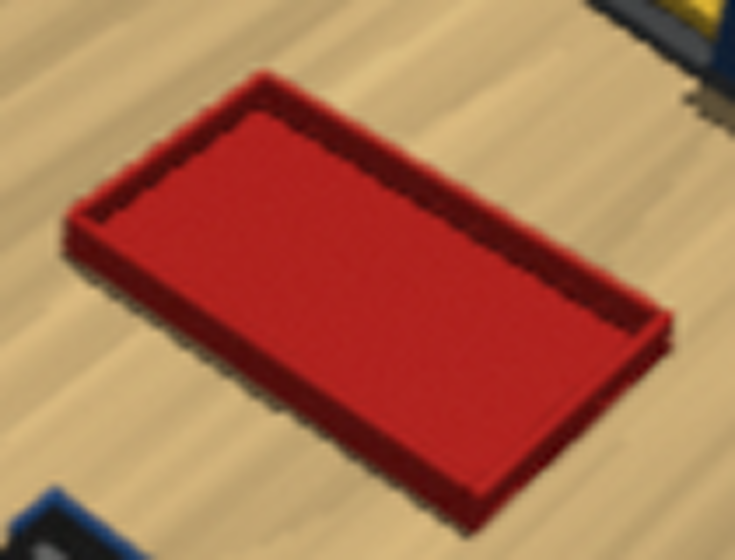

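View pics/sdt.png

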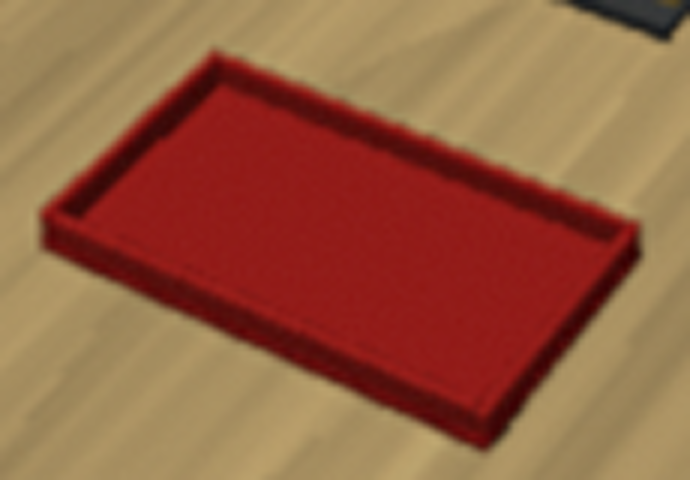

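Both crops confirm the target: black ribbed pads over a yellow plate with an upright tab, with the apron facing the robot. Next I fit rack, tab and tray from corner points in both views.

```bash
cat > fit.py <<'E'
from h import *
import pickle
from scipy.optimize import least_squares
a,b=pickle.load(open("ab.pkl","rb"))
def px(l,t,f): return lambda x,y:np.array([(x+.5)/f-.5+l,(y+.5)/f-.5+t])
A=px(190,225,7);B=px(235,100,8);T=px(235,170,7);U=px(180,160,6)
def fit(obs,g,name):
    def res(p,w=False):
        c,s=np.cos(p[2]),np.sin(p[2]);r=[]
        for cam,uv,X in obs:
            W=[p[0]+c*X[0]-s*X[1],p[1]+s*X[0]+c*X[1],X[2]]
            r.append(proj(cam,W)[0]-uv)
        return np.ravel(r)
    q=least_squares(res,g,loss="soft_l1");print(name,q.x[:2].round(4),np.degrees(q.x[2]).round(2));print(res(q.x).reshape(-1,2).round(1).tolist());return q.x
R=.043
def rack(): return [
(a,A(182,258),(-R,-R,.08)),(a,A(368,420),(R,-R,.08)),(a,A(560,245),(R,R,.08)),(a,A(368,102),(-R,R,.08)),
(a,A(42,268),(-.119,-R,.008)),(a,A(237,112),(-.119,R,.008)),(a,A(573,383),(R,R,.008)),(a,A(373,565),(R,-R,.008))]
def rackb(): return [
(b,B(48,188),(R,R,.08)),(b,B(272,258),(-R,R,.08)),(b,B(382,143),(-R,-R,.08)),(b,B(175,78),(R,-R,.08)),
(b,B(450,522),(-.119,R,.008)),(b,B(570,378),(-.119,-R,.008)),(b,B(40,370),(R,R,.008))]
c=onz(a,*A(370,260),.08)
g=[c[0],c[1],0]
fit(rack(),g,"rack a");fit(rackb(),g,"rack b");fit(rack()+rackb(),g,"rack ab")
def tab(): return [(a,A(133,98),(-.015,-.007,.07)),(a,A(155,80),(-.015,.007,.07)),(a,A(213,128),(.015,.007,.07)),(a,A(190,145),(.015,-.007,.07))]
def tabb(): return [(b,B(415,270),(.015,.007,.07)),(b,B(432,258),(.015,-.007,.07)),(b,B(503,280),(-.015,-.007,.07)),(b,B(490,292),(-.015,.007,.07))]
def pl(): return [(a,A(82,225),(-.02,-.03,.02)),(b,B(545,370),(-.02,-.03,.02)),(b,B(460,465),(-.02,.03,.02))]
g[0]-=.095
fit(tab(),g,"tab a");fit(tabb(),g,"tab b");fit(tab()+tabb()+pl(),g,"tab+plate")
x,y=.106,.061
t1=[(a,T(66,215),(-x,-y,.022)),(a,T(262,70),(-x,y,.022)),(a,T(672,315),(x,y,.022)),(a,T(475,493),(x,-y,.022))]
t2=[(b,U(42,212),(x,y,.022)),(b,U(215,50),(x,-y,.022)),(b,U(640,228),(-x,-y,.022)),(b,U(485,412),(-x,y,.022))]
g=[*onz(a,285,210,.02)[:2],0]
fit(t1,g,"tray a");fit(t2,g,"tray b");fit(t1+t2,g,"tray")
E
python3 fit.py
```

```text
rack a [ 0.5828 -0.2386] 0.16
[[-1.4, 0.4], [-0.0, 1.2], [0.9, 0.6], [0.4, -0.2], [0.6, -1.2], [-0.7, 0.5], [-1.3, -0.4], [0.7, -1.3]]
rack b [ 0.5827 -0.2379] 0.33
[[-1.0, 0.5], [-1.5, 1.3], [0.6, 0.1], [-0.2, -0.5], [0.6, -0.9], [0.1, 0.3], [0.9, -0.7]]
rack ab [ 0.5828 -0.2384] 0.19
[[-1.3, 0.3], [0.1, 1.2], [0.9, 0.5], [0.5, -0.2], [0.7, -1.2], [-0.7, 0.5], [-1.3, -0.5], [0.7, -1.3], [-0.9, 0.4], [-1.5, 1.2], [0.7, -0.0], [-0.1, -0.6], [0.6, -1.0], [0.1, 0.3], [1.0, -0.9]]
tab a [ 0.4891 -0.2387] 0.42
[[-0.9, 0.4], [0.5, -0.5], [0.8, -0.5], [-0.4, 0.6]]
tab b [ 0.4881 -0.2386] -0.38
[[-0.6, 0.2], [-0.2, -0.9], [0.9, -0.2], [-0.0, 0.9]]
tab+plate [ 0.4886 -0.2386] -0.15
[[-0.9, 0.2], [0.5, -0.7], [0.7, -0.6], [-0.6, 0.5], [-0.8, 0.2], [-0.4, -0.9], [0.7, -0.3], [-0.2, 0.9], [-0.1, -0.3], [-0.1, -0.2], [0.2, -0.6]]
tray a [ 0.5113 -0.0056] 0.05
[[-1.2, -0.4], [0.0, -0.7], [0.6, -0.1], [0.2, 0.8]]
tray b [ 0.5118 -0.004 ] -0.29
[[-1.0, -0.0], [0.1, -0.6], [0.8, -0.7], [-0.0, 1.0]]
tray [ 0.5116 -0.0048] -0.15
[[-0.9, -0.6], [0.5, -0.9], [0.8, -0.1], [0.4, 0.7], [-0.7, -0.1], [0.2, -0.7], [1.0, -0.9], [0.3, 0.8]]
```

```bash
cat > mv.py <<'E'
import numpy as np
from scipy.spatial.transform import Rotation as Ro
def shift(tcp,rpy,tgt,trpy=(180,0,180)):
    R=Ro.from_euler("xyz",rpy,degrees=True);R2=Ro.from_euler("xyz",trpy,degrees=True)
    print(R.inv().apply(np.array(tgt)-tcp).round(4),(R.inv()*R2).as_rotvec().round(4))
E
python3 - <<'E'
from mv import *
shift([.185,-.649,.4045],[180,0,-164.08],[.4886,-.2386,.30])
E
```

```text
[-0.4045  0.3114  0.1045] [-0.     -0.      0.2779]
```

>>> carry_out(moves="0.0876 -0.0404 0.0311 0 0 0 0.07; 0.0876 -0.0809 0.0623 0.01 0 0 0.14; 0.0876 -0.1213 0.0934 0.02 0 0 0.21; 0.0876 -0.1618 0.1246 0.03 0 0 0.278; 0.0876 -0.2022 0.1557 0.04 0 0 0.278; 0.07 -0.2427 0.1868 0.06 0 0 0.278; 0.06 -0.2831 0.218 0.08 0 0 0.278; 0.05 -0.3236 0.2491 0.095 0 0 0.278; 0.05 -0.364 0.2803 0.1045 0 0 0.278; 0.05 -0.39 0.3 0.1045 0 0 0.278; 0.05 -0.4045 0.3114 0.1045 0 0 0.278; 0.05 -0.4045 0.3114 0.1045 0 0 0.278; 0.05 -0.4045 0.3114 0.1045 0 0 0.278; 0.05 -0.4045 0.3114 0.1045 0 0 0.278")

```text
clock: 2.2
tool_pos: [0.4883, -0.2391, 0.3002]
orientation: [-180.0, -0.0, 180.0]
force: [-0.4, -0.7, -0.4]
opening: 0.05
```

>>> carry_out(moves="0.05 0 0 0.02 0 0 0; 0.05 0 0 0.04 0 0 0; 0.05 0 0 0.04 0 0 0; 0.05 0 0 0.04 0 0 0")

```text
clock: 2.6
tool_pos: [0.4883, -0.2395, 0.2605]
orientation: [-180.0, -0.0, 179.9]
force: [-0.3, -0.9, -0.2]
opening: 0.0501
```

Run:
```python
from h import *
a=ctrl.snapshot("scene");b=ctrl.snapshot("side");w=ctrl.snapshot("wrist")
save(a,"sc2.png",(150,165,290,315),3.9);save(b,"sd2.png",(215,60,335,170),5);save(w,"w2.png",None,1.5)
print(ctrl.get_obs()["tool_pos"])
```

```text
[ 0.48892952 -0.23916323  0.26130197]
```

View pics/sc2.png

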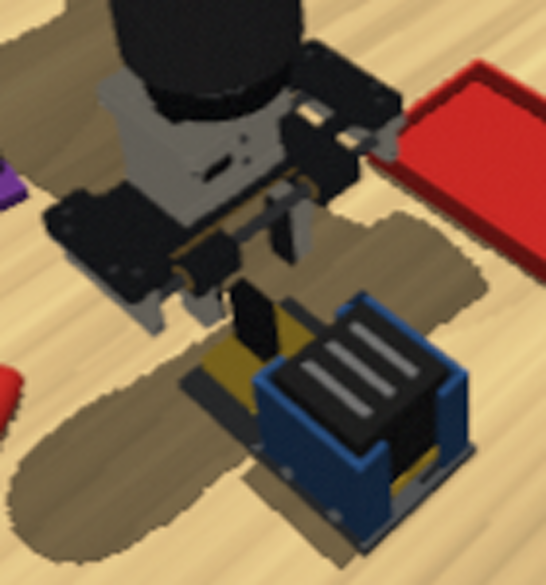

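View pics/sd2.png

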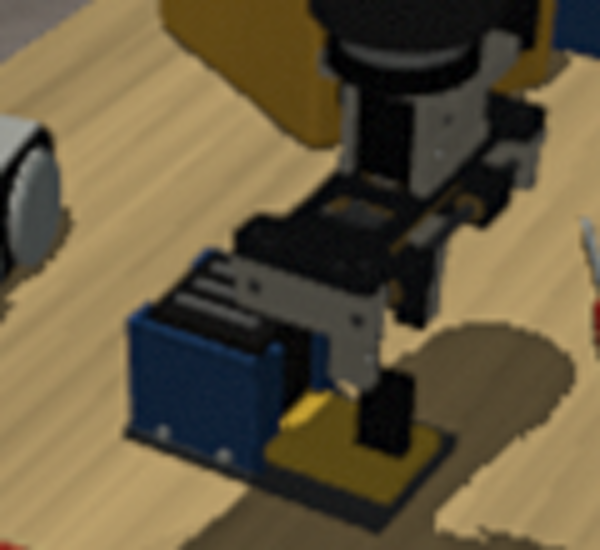

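View pics/w2.png

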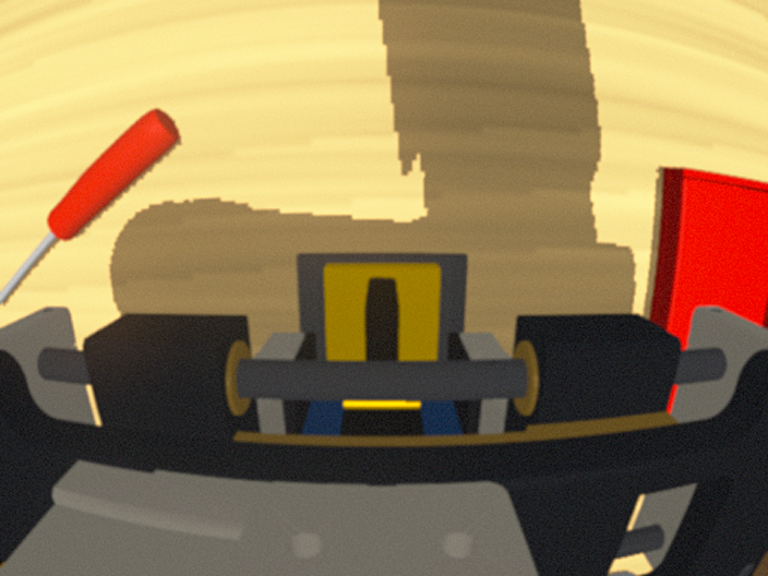

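The wrist view shows the tab at (381,310), centred between the fingers at columns 280 and 482. I'll descend and grip.

>>> carry_out(moves="0.05 0 0 0.02 0 0 0; 0.05 0 0 0.04 0 0 0; 0.05 0 0 0.053 0 0 0; 0.05 0 0 0.053 0 0 0; 0.03 0 0 0.053 0 0 0; 0.01 0 0 0.053 0 0 0; 0 0 0 0.053 0 0 0; 0 0 0 0.053 0 0 0; 0 0 0 0.053 0 0 0; 0 0 0 0.053 0 0 0; 0 0 0 0.053 0 0 0")

```text
clock: 3.85
tool_pos: [0.4888, -0.2388, 0.2075]
orientation: [-180.0, 0.0, 180.0]
force: [-0.8, -0.1, 5.4]
opening: 0.0138
```

>>> carry_out(moves="0 0.004 0 0 0 0 0; 0 0.012 0 0 0 0 0; 0 0.022 0 0 0 0 0; 0 0.032 0 0 0 0 0; 0 0.042 0 0 0 0 0; 0 0.052 0 0 0 0 0; 0 0.062 0 0 0 0 0; 0 0.072 0 0 0 0 0; 0 0.082 0 0 0 0 0; 0 0.092 0 0 0 0 0; 0 0.1 0 0 0 0 0; 0 0.1 0 0 0 0 0; 0 0.1 0 0 0 0 0")

```text
clock: 5.15
tool_pos: [0.3871, -0.2387, 0.2071]
orientation: [180.0, -0.2, 180.0]
force: [-2.7, -0.5, 7.9]
opening: 0.0139
```

Run:
```python
from h import *
a=ctrl.snapshot("scene");b=ctrl.snapshot("side")
save(a,"sc3.png",(150,165,290,315),3.9);save(b,"sd3.png",(215,60,335,170),5)
print(ctrl.get_obs()["tool_pos"])
```

```text
[ 0.38717382 -0.23874242  0.20700494]
```

View pics/sc3.png

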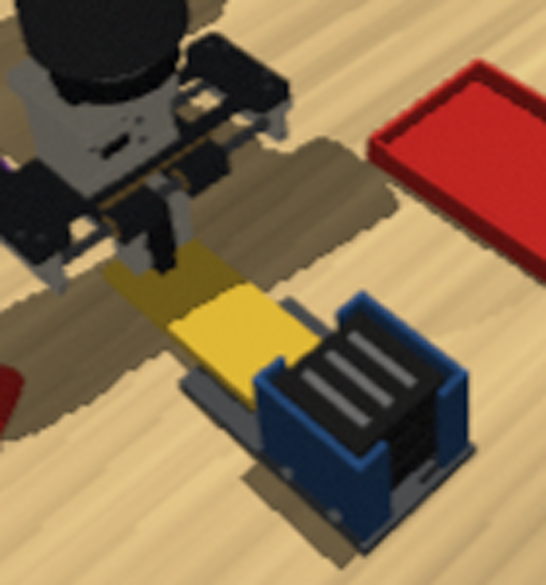

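View pics/sd3.png

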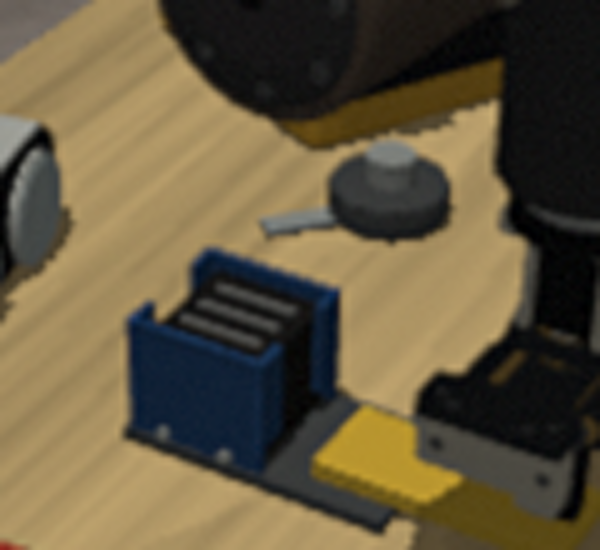

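The pads dropped: in the scene crop their top sits below the rack rim at (370,370), and the plate's rear edge is clear of the lips. I'll lift the plate and carry it over the tray.

>>> carry_out(moves="0 0 0 -0.008 0 0 0; 0 0 0 -0.025 0 0 0; 0 0 0 -0.045 0 0 0; 0 0 0.01 -0.06 0 0 0; 0 0 0.03 -0.07 0 0 0; 0 0 0.055 -0.07 0 0 0; 0 -0.005 0.08 -0.07 0 0 0; 0 -0.01 0.11 -0.07 0 0 0; 0 -0.02 0.14 -0.07 0 0 0; 0 -0.035 0.17 -0.07 0 0 0; 0 -0.05 0.2 -0.07 0 0 0; 0 -0.06 0.22 -0.07 0 0 0; 0 -0.067 0.23 -0.07 0 0 0; 0 -0.069 0.234 -0.07 0 0 0; 0 -0.069 0.234 -0.07 0 0 0; 0 -0.069 0.234 -0.07 0 0 0")

```text
clock: 6.85
tool_pos: [0.457, -0.0055, 0.2769]
orientation: [-180.0, -0.1, 179.9]
force: [0.0, 0.2, -0.7]
opening: 0.014
```

Run:
```python
from h import *
a=ctrl.snapshot("scene");b=ctrl.snapshot("side")
save(a,"sc4.png",(210,110,350,260),3.9);save(b,"sd4.png",(160,80,320,250),3.5)
print(ctrl.get_obs()["tool_pos"])
```

```text
[ 0.45714696 -0.00555014  0.27709995]
```

View pics/sc4.png

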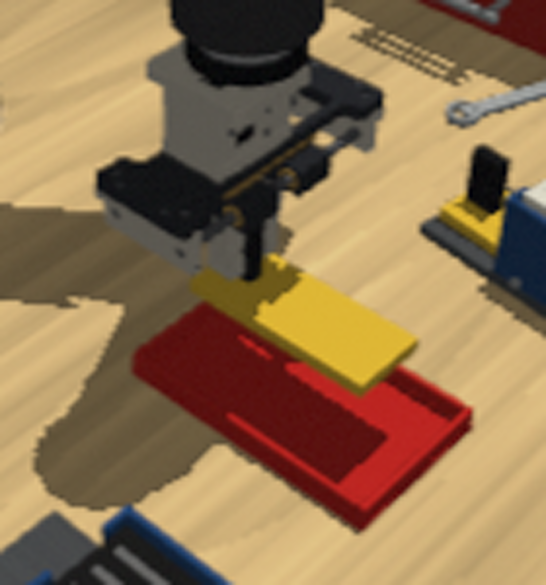

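View pics/sd4.png

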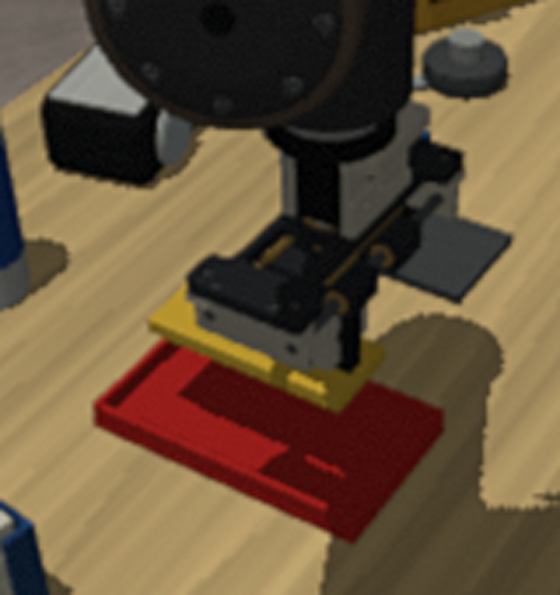

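Run:
```python
from h import *
import pickle
a,b=pickle.load(open("ab.pkl","rb"))
for x,y in((416,343),(362,385),):print(onz(a,(x+.5)/3.9-.5+210,(y+.5)/3.9-.5+110,.09))
for x,y in((150,322),(335,405),):print(onz(b,(x+.5)/3.5-.5+160,(y+.5)/3.5-.5+80,.09))
```

```text
[0.58673473 0.0197113  0.09      ]
[ 0.58472872 -0.03385013  0.09      ]
[0.58177685 0.02670843 0.09      ]
[0.43505191 0.03093075 0.09      ]
```

The plate hangs level, with its rear edge measured at x≈0.585 (0.587 expected), so it is centred over the tray. I'll lower it and release.

>>> carry_out(moves="0 0 0 0.02 0 0 0; 0 0 0 0.045 0 0 0; 0 0 0 0.06 0 0 0; 0 0 0 0.067 0 0 0; 0 0 0 0.071 0 0 0; 0 0 0 0.071 0 0 0; 0 0 0 0.071 0 0 0; 0.015 0 0 0.071 0 0 0; 0.03 0 0 0.071 0 0 0; 0.045 0 0 0.071 0 0 0; 0.045 0 0 0.071 0 0 0; 0.045 0 0 0.071 0 0 0; 0.045 0 0 0.05 0 0 0; 0.045 0 0 0.02 0 0 0; 0.045 0 0 -0.03 0 0 0; 0.045 0 0 -0.08 0 0 0; 0.045 0 0 -0.12 0 0 0; 0.045 0 0 -0.12 0 0 0; 0.045 0 0 -0.12 0 0 0")

```text
clock: 8.85
tool_pos: [0.4576, -0.0047, 0.3981]
orientation: [179.9, 0.1, 180.0]
force: [0.0, 0.5, -0.8]
opening: 0.0453
```

Run:
```python
from h import *
a=ctrl.snapshot("scene");b=ctrl.snapshot("side")
save(a,"sc5.png",(190,150,350,310),3.7);save(b,"sd5.png",(160,80,320,250),3.5)
o=ctrl.get_obs();print(o["tool_pos"],o["force"],o["opening"])
for s in(a,b):
  for l in("plate","tray","black_pad_top"):
    for d in ctrl.mark_of(s,l): print(l,d, onz(s,d["at"][1],d["at"][0],{"plate":.006,"tray":0,"black_pad_top":.052}[l]))
```

```text
[ 0.45726015 -0.00482627  0.39620265] [-0.25936367  0.15696079  0.21418312] 0.045003504038282766
plate {'at': [212.4, 288.7], 'confidence': 0.82} [ 0.52049903 -0.00383051  0.006     ]
plate {'at': [220.6, 126.5], 'confidence': 0.59} [ 0.22018444 -0.32562371  0.006     ]
tray {'at': [210.4, 282.4], 'confidence': 0.74} [ 4.99282496e-01 -5.41142692e-03  1.11022302e-16]
black_pad_top {'at': [269.4, 244.8], 'confidence': 0.77} [ 0.58752392 -0.237298    0.052     ]
plate {'at': [199.6, 236.0], 'confidence': 0.77} [ 0.51488259 -0.00656212  0.006     ]
plate {'at': [167.9, 394.2], 'confidence': 0.56} [ 0.22425123 -0.32402082  0.006     ]
tray {'at': [202.0, 235.0], 'confidence': 0.57} [ 0.51593682 -0.00330874  0.        ]
black_pad_top {'at': [128.5, 263.6], 'confidence': 0.57} [ 0.57904843 -0.24332499  0.052     ]
```

View pics/sc5.png

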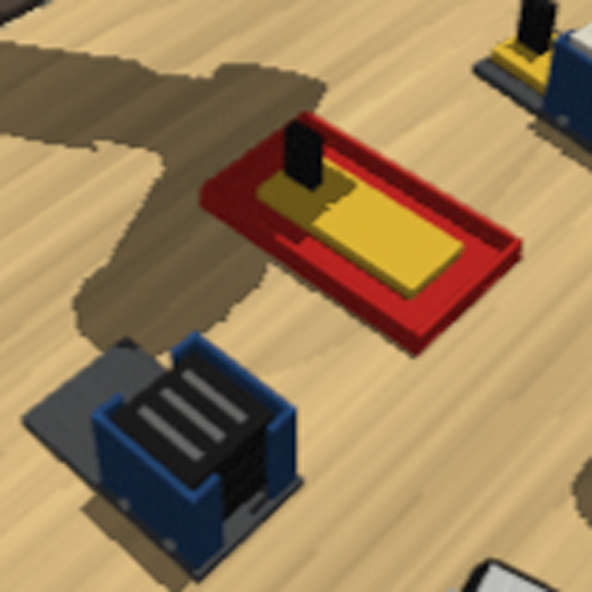

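View pics/sd5.png

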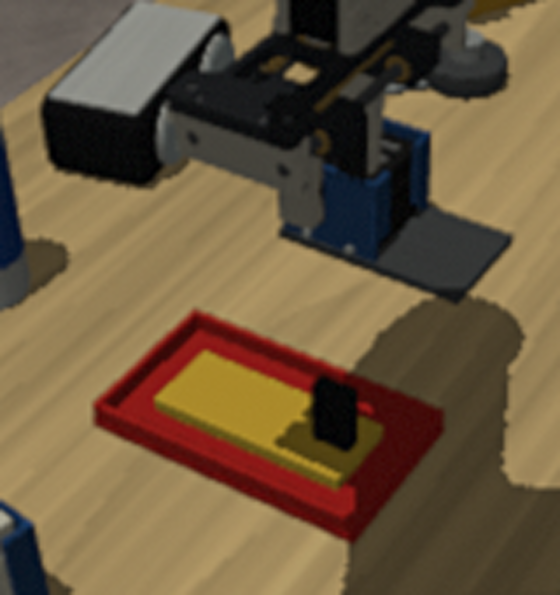

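The plate lies flat in the middle of the tray with its tab up (scene crop, (360,230)). The pads are level in the black rack at (190,415), the white rack is untouched, and the gripper is clear. I'm handing in.

```bash
python3 -c "
from plant import ctrl
print(ctrl.close_job())"
```

```text
the job is handed in; nothing more can be done
None
```

I pulled the yellow plate 100 mm level out from under the black pads by its tab, and the pads dropped onto the rack floor. I then laid the plate flat in the red tray with its tab up and handed the job in at about 9 s. No verdict was reported.

- **Plate:** in the last pictures it lies flat, within about 1 cm of the tray's centre.
- **Black pads:** they sit level below the rack's rim. The two cameras placed the top pad within about 6 mm of the rack centre.
- **Untouched:** I kept clear of the white-pad plate and the purple look-alike. The white rack looks unmoved in the pictures, though I did not measure it. The gripper touched nothing at the end.
- **Disagreements:** the network's tray origin in the scene view was about 12 mm off my corner fit, while the side view agreed with the fit. The network also reported the purple piece as a second "plate". Neither changes the result.

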